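# Index the bar-pattern test block to 45 degrees and hold it for the exposure

## Robot

A 7-joint arm with a two-finger parallel gripper is mounted at the origin on the work surface. World frame = base frame: x ahead of the robot, y to its left, z up, the work surface at z = 0. Lengths are in m, angles in rad, forces in N, time in s.
With the tool pointing down it reaches from about 0.425 to 0.95 m from the base axis. Payload 16.7 kg.
Tool frame: the origin (TCP) lies midway between the tips of the shut fingers; the grasp point (between the pads) lies 19 mm behind it; z points along the fingers, x is the direction in which the jaws open and shut, and the axes are right-handed (so a half turn about z gives the same grasp; the last joint's range is limited). The gripper opens to 94 mm and grips with 3 to 60 N. Pads are 16 mm wide; open, the fingers measure 119 mm over their backs; the gripper's body (75 mm by 177 mm) begins 78 mm behind the grasp point.
Start: joints at [-1.329, 0.426, 0.074, 1.606, -0.034, 1.111, -0.067], TCP at [0.257, 0.624, 0.205] pointing down, gripper open.
Joint ranges: [-2.85, 2.85], [-0.5, 2.14], [-1.23, 1.37], [0.21, 2.46], [-1.02, 4.16], [0.16, 2.05], [-2.73, 2.73]. Speed limits (rad/s): [1.89, 1.89, 2.39, 2.39, 3.01, 3.01, 3.01].

## Interface

Orientations are given as a unit quaternion [x, y, z, w].
In Python, from plant import readout, viewer, robot gives the robot as it stands.
- The arm moves only by the tool play_rows, never from a script. Its argument "motion" is a list of rows, each a list of 3 entries, a list of its own where there are three numbers: the opening, from 0 (shut) to 1 (fully open), then the shift along the tool's x, y, z in units of 0.12 m (1.0 is 0.12 m), then the turn, a rotation vector about the tool's x, y, z in units of 120 degrees (1.0 is 120 degrees). In form: [[jaw, [dx, dy, dz], [wx, wy, wz]], ...]. A call has 1 to 20 rows; each row is the pose to reach, as a shift and turn from the pose measured when the call began, along the tool's axes at that moment; what a row does not reach only later rows make up. A row lasts 1/12 s, in which the tool goes at most 41.7 mm and 7.16 degrees, less where a joint would pass 70% of its speed; a pose out of reach is approached as far as the arm can. A call with a number of a shift or a turn outside -1 to 1 is refused whole. A call with a gripper value outside its range is refused whole. The fingers move at their own pace and stop on an object; "grip_force" is the grip in N (left out, the last holds). Time passes only in rows, so rows that repeat a pose let the fingers close. It gives the time, the measured TCP pose, the force and the opening at its end, in the units of the state.
- readout.observe(): the state, without advancing time (a new reading comes with each control period).
- viewer.snapshot(name): name is "scene" or "top" or "wrist"; returns the picture (420x560x3 uint8, blue, green, red); there is no depth.
- viewer.camera_info(name): a dict with "camera_matrix" (3x3 intrinsics, pixels), "cam_to_world" (4x4, takes a point from camera to world coordinates). Camera axes: x right, y down, z forward; pixel columns grow to the right and rows downward; lengths in m; the calibration is good to about 2 mm. A picture is of the moment at which its call begins: read the wrist's pose just before it. camera_info takes no time and is no camera call; for the wrist camera it gives the pose at the moment of the call.
- robot.finish_job(): hands the job in, once; it reports no verdict.
The state is a dict: "clock": time; "joint_pos": joint angles; "qvel": joint speeds; "joint_efforts": joint torques, N m; "tcp_pos": TCP position; "ee_rot": TCP orientation; "ft_force": force on the tool from outside, world axes, zero at the start; "moment": the same for the moment, N m; "gripper_width": opening from 0.0 (shut) to 1.0 (fully open).
Only numpy, scipy, OpenCV 4.12 (cv2) and the standard library are available. Lean on these libraries where they do the work, as an engineer would, in place of code of your own. Each camera call takes 0.05 s, during which the arm holds its last target. There are 200 camera calls.

## Task

Set up the detector's resolution test: lay the amber bar-pattern test block flat between the four corner stops of the turntable and let go of it, then turn the stage's index knob clockwise from home, counting the clicks, to the third stop (the red mark) without running on to the fourth. The return spring is stronger than the clicks, so finish with the gripper still gripping the knob and holding it steady at the third stop for the exposure, the block still lying in its stops. Leave the other things on the table where they are.

Things in the scene. Friction and masses are not known exactly. Their poses are not given: they have to be found in the camera images.
- stage_base: the indexing stage, fixed to the table: light blue base plate 160 x 270 x 12 mm with a dark round turntable (136 mm across) and beside it a pale square index head (74 mm square, top 42 mm above the table) carrying the black index knob. Origin: on the table under the turntable's axis; the knob's axis is 135 mm from it along this body's -y.
- nest (a point): centre of the turntable's top face, 28 mm above the table; turns with it. Four white L-shaped corner stops, 7 mm tall, enclose 76 mm (along this point's x) by 51 mm (y): 3 mm of play round the test block, whose length goes along x, either way round. The stops' legs run 13 mm from each corner: the middle 50 mm of the long and 25 mm of the short sides are open for fingers.
- index_knob (a joint): index knob angle (rad): 0 at home, where it starts; grows clockwise seen from above. One click each 22.5 degrees: stops 1 to 5 at 0.393, 0.785, 1.178, 1.571, 1.963 (end of travel). A spring pushes it home (0.06 N m at home, 0.095 at the third stop); the clicks add and take away 0.04 N m and do not hold it: let go, it runs home. A belt turns the turntable the same way, 15 degrees a click.
- knob_grip (a point): point on the knob's axis at the height to grip, 70 mm above the table; turns with the knob. The black grip bar is 46 mm long (this point's x), 14 mm thick (y) and stands from 48 to 84 mm above the table, on a skirt 48 mm across. A white pointer line marks its -x end. On the head below, a dark bar marks home, dots the stops and a red bar the third stop.
- bar_block: the test block, loose on the table: amber acrylic plate 70 mm long (x) x 45 mm wide (y) x 10 mm thick, with a dark lead foil with white converging bars on its top; about 60 g. Origin: centre of its underside.
- detail_block: bystander: pale blue plate 60 x 60 x 10 mm with grey dots. Origin: centre of its underside.
- step_wedge: bystander: aluminium step wedge 80 (x) x 30 x 30 mm with five steps. Origin: centre of its underside.
- dose_probe: bystander: black dose probe 75 (x) x 28 x 14 mm with a 12 mm stub at its -x end. Origin: centre of its underside.
- tape_roll: bystander at the back: roll of white tape, 100 mm across, 25 mm tall. Origin: centre of its underside.
- oximeter: bystander at the back: grey handheld pulse oximeter 75 x 150 (y) x 28 mm. Origin: centre of its underside.
Not all that is in view belongs to the job. What is shaped like the bar_block but green or purple is not meant.

How it is judged:
On the way, in this order (a step that is already met when the one before it is completed fails the run):
1. the test block lies flat between the four corner stops, let go, with the knob still at home (x of bar_block in the frame of nest between -0.005 and 0.005 m and y of bar_block in the frame of nest between -0.005 and 0.005 m and z of bar_block in the frame of nest between -0.003 and 0.003 m and angle between the x axis of bar_block and the x axis of nest, either way round below 0.12 rad and angle between bar_block's own z axis and vertical below 0.06 rad and contact force between the arm and bar_block below 0.2 N and value of joint index_knob below 0.15 rad), for 0.2 s.
2. the gripper grips the knob and holds it at the third stop (value of joint index_knob between 1.0781 and 1.2781 rad and velocity of joint index_knob between -0.15 and 0.15 rad/s and contact force between the fingers and index_knob above 8 N), for 0.3 s.
At the end, for the whole second after the job is handed in: The gripper grips the knob (its fingers press on it with more than 8 N in all) and keeps it still at the third stop, 1.178 rad within 0.1 rad; the test block lies flat on the turntable between the four stops (within 5 mm of the centre, lengthwise within 0.12 rad), at rest and untouched (all of step 2 and x of bar_block in the frame of nest between -0.005 and 0.005 m and y of bar_block in the frame of nest between -0.005 and 0.005 m and z of bar_block in the frame of nest between -0.003 and 0.003 m and angle between the x axis of bar_block and the x axis of nest, either way round below 0.12 rad and angle between bar_block's own z axis and vertical below 0.06 rad and contact force between the arm and bar_block below 0.2 N and linear speed of bar_block below 0.02 m/s); the arm keeps its last pose, push and grip.
It fails at once if the knob ran past the third stop, over the next click (more than 1.42 rad) (value of joint index_knob above 1.42 rad).
It fails at once if one of the other things on the table was disturbed (moved more than 15 mm) (distance of any of detail_block, step_wedge, dose_probe, tape_roll, oximeter from where it was at the start of the episode above 0.015 m).
It also fails if it takes over 58 s, if anything falls off the work surface, if the arm or the gripper's body presses on something with over 40 N, if the wrist force passes 120 N, or if a joint passes its speed limit or range.

## Working session

There is one attempt and no reset: what is moved stays moved. The work goes in short steps, Python scripts to look and compute and a tool call to move; the robot and the scene stay as the last step left them, time stands still between calls to the robot, and variables do not carry over. Pictures are saved under pics/ and viewed, about 8 in all and at most 12, crops included, and the job is handed in when it is done.

Besides the shell and the picture viewer there is one more tool, called after "Call:" as a command line: name --argument value ..., lists and objects as JSON in quotes. play_rows: Moves the arm, as the interface text tells. Shifts and turns lie within -1 to 1; 1 stands for 0.12 m of shift or 120 degrees of turn. Its arguments: {"type":"object","properties":{"motion":{"type":"array","items":{"type":"array"}},"grip_force":{"type":"number"}},"required":["motion"]}

```bash
mkdir -p pics; ls
cat > h.py <<'E'
import numpy as np, cv2
from plant import readout, viewer, robot
from scipy.spatial.transform import Rotation as R
def cast(name,uv,z,info=None):
    i=info or viewer.camera_info(name); K=np.array(i["camera_matrix"]);T=np.array(i["cam_to_world"])
    uv=np.atleast_2d(np.asarray(uv,float)); d=np.c_[uv,np.ones(len(uv))]@np.linalg.inv(K).T@T[:3,:3].T
    s=(z-T[2,3])/d[:,2]; return T[:3,3]+d*s[:,None]
def proj(name,P,info=None):
    i=info or viewer.camera_info(name); K=np.array(i["camera_matrix"]);T=np.linalg.inv(np.array(i["cam_to_world"]))
    c=np.atleast_2d(P)@T[:3,:3].T+T[:3,3]; p=c@K.T; return p[:,:2]/p[:,2:]
E
python3 - <<'E'
from h import *
for n in("top","scene"):
    cv2.imwrite(f"pics/{n}0.png",viewer.snapshot(n)); i=viewer.camera_info(n); print(n,np.round(i["camera_matrix"],1).tolist(),np.round(i["cam_to_world"],3).tolist())
s=readout.observe(); print({k:np.round(v,3).tolist() for k,v in s.items()})
E
```

```text
pics
top [[521.3, 0.0, 281.2], [0.0, 521.3, 212.8], [0.0, 0.0, 1.0]] [[0.014, -0.994, 0.112, 0.434], [-1.0, -0.016, -0.017, 0.069], [0.019, -0.112, -0.994, 1.482], [0.0, 0.0, 0.0, 1.0]]
scene [[405.7, 0.0, 282.2], [0.0, 405.7, 211.1], [0.0, 0.0, 1.0]] [[0.723, 0.493, -0.484, 1.051], [0.691, -0.52, 0.503, -0.41], [-0.004, -0.698, -0.716, 0.74], [0.0, 0.0, 0.0, 1.0]]
{'clock': 0.1, 'joint_pos': [-1.33, 0.427, 0.074, 1.607, -0.034, 1.111, -0.067], 'qvel': [-0.0, -0.001, -0.003, -0.001, -0.001, 0.001, -0.0], 'joint_efforts': [0.008, -93.747, 3.677, -45.503, -0.049, 0.017, 0.0], 'tcp_pos': [0.257, 0.624, 0.205], 'ee_rot': [0.831, 0.556, -0.0, 0.0], 'ft_force': [0.998, -0.17, -0.306], 'moment': [-0.02, 0.02, 0.02], 'gripper_width': 1.001}
```

View pics/top0.png

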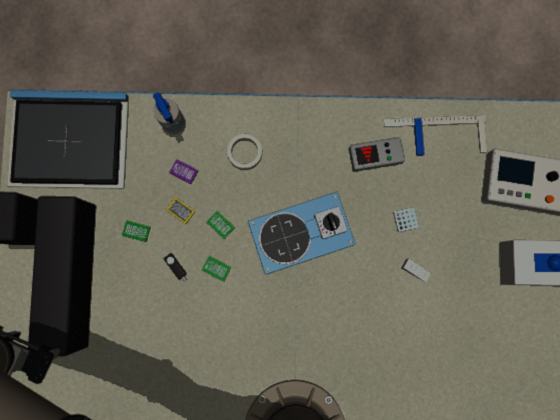

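View pics/scene0.png

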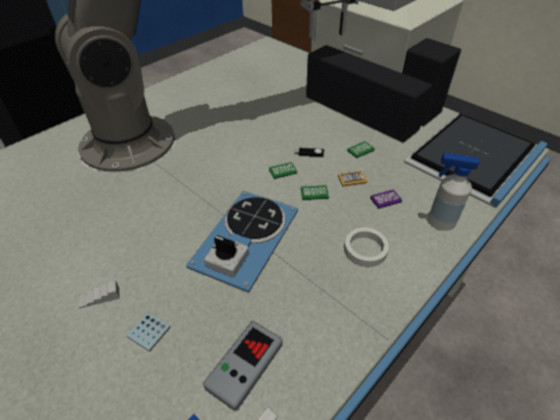

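The top view shows the amber candidate at (180,210). The look-alikes are green at (136,231), (220,224) and (215,268), and purple at (183,171). I choose the amber one. The turntable is at about (285,238) and the knob at about (331,223).

```bash
cat >> h.py <<'E'
def amber(im):
    hsv=cv2.cvtColor(im,cv2.COLOR_BGR2HSV); m=cv2.inRange(hsv,(15,100,80),(32,255,255))
    m=cv2.morphologyEx(m,cv2.MORPH_CLOSE,np.ones((3,3)))
    c=max(cv2.findContours(m,cv2.RETR_EXTERNAL,cv2.CHAIN_APPROX_NONE)[0],key=cv2.contourArea); return c
def move(P,yaw=None,s=None):
    "shift in tool units to world P; turn units about tool z so tool x has heading yaw (mod pi)"
    s=s or readout.observe(); r=R.from_quat(s["ee_rot"]); d=r.inv().apply(np.array(P)-s["tcp_pos"])/0.12
    if yaw is None: return d,0
    X=r.as_matrix()[:,0]; a=np.arctan2(X[1],X[0]); e=(yaw-a+np.pi/2)%np.pi-np.pi/2
    return d,-e/np.radians(120)
E
python3 - <<'E'
from h import *
im=cv2.imread("pics/top0.png"); c=amber(im); 
p=cast("top",c[:,0],0.01); r=cv2.minAreaRect((p[:,:2]*1000).astype(np.float32)); print("block",r)
print("nest",cast("top",[285,238],.028),"knob",cast("top",[331,222],.07), "knob head corners",cast("top",[[322,238],[314,212],[338,206],[347,232]],.042))
ims=cv2.imread("pics/scene0.png");c=amber(ims);p=cast("scene",c[:,0],0.01);print("scene",cv2.minAreaRect((p[:,:2]*1000).astype(np.float32)))
i=viewer.camera_info("wrist");print(np.round(i["camera_matrix"],1),np.round(i["cam_to_world"],3))
print(move([.56,.26,.28],None))
cr=np.hstack([cv2.resize(im[185:235,150:210],(400,333),interpolation=2),cv2.resize(im[190:275,250:352],(400,333),interpolation=2)])
cv2.imwrite("pics/crop1.png",cr)
E
```

```text
block ((602.6126098632812, 330.501220703125), (72.12818145751953, 45.73786544799805), 55.02129364013672)
nest [[0.5264717  0.03223728 0.028     ]] knob [[ 0.56928646 -0.09158722  0.07      ]] knob head corners [[ 0.52708426 -0.06991703  0.042     ]
 [ 0.59921923 -0.04726048  0.042     ]
 [ 0.61711986 -0.11420919  0.042     ]
 [ 0.54477603 -0.13934232  0.042     ]]
scene ((608.6558837890625, 325.13348388671875), (71.19196319580078, 49.1118049621582), 56.1234016418457)
[[305.    0.  277.6]
 [  0.  305.  208.2]
 [  0.    0.    1. ]] [[ 0.382  0.898  0.219  0.194]
 [ 0.924 -0.371 -0.09   0.65 ]
 [ 0.     0.237 -0.972  0.384]
 [ 0.     0.     0.     1.   ]]
(array([-1.84135448,  3.48946078, -0.62398523]), 0)
```

View pics/crop1.png

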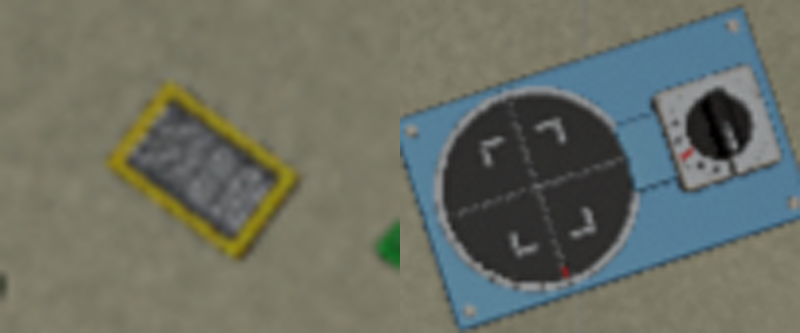

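Crop: block (205,165 in crop) is the amber one with dark foil, size 72x46 mm, heading about 55°. Nest long axis runs up-down in the picture, heading about 18°. Next I hover over the block, with jaws across its width.

Run:
```python
from h import *
print(move([.58,.32,.2],np.radians(-35)))
```

```text
(array([-1.3147867 ,  3.45304645,  0.04206476]), np.float64(-0.6449374402038739))
```

Call:
play_rows --motion '[[1, [-0.1, 0.3, 0], [0, 0, 0]], [1, [-0.2, 0.6, 0], [0, 0, 0]], [1, [-0.3, 0.9, 0], [0, 0, 0]], [1, [-0.38, 1, 0], [0, 0, 0]]]'

```text
clock: 0.43
tcp_pos: [0.3555, 0.532, 0.2047]
ee_rot: [0.832, 0.554, -0.0, 0.001]
ft_force: [-0.6, -0.0, 0.5]
gripper_width: 0.999
```

Call:
play_rows --motion '[[1, [-0.1, 0.3, 0], [0, 0, 0]], [1, [-0.2, 0.6, 0], [0, 0, 0]], [1, [-0.3, 0.9, 0], [0, 0, 0]], [1, [-0.38, 1, 0], [0, 0, 0]]]'

```text
clock: 0.77
tcp_pos: [0.4532, 0.4391, 0.205]
ee_rot: [0.834, 0.552, 0.0, 0.003]
ft_force: [1.1, -0.8, -0.2]
gripper_width: 1.001
```

Call:
play_rows --motion '[[1, [-0.1, 0.3, 0], [0, 0, 0]], [1, [-0.2, 0.6, 0], [0, 0, 0]], [1, [-0.3, 0.9, 0], [0, 0, 0]], [1, [-0.38, 1, 0], [0, 0, 0]]]'

```text
clock: 1.1
tcp_pos: [0.5497, 0.3458, 0.2054]
ee_rot: [0.835, 0.55, 0.0, 0.004]
ft_force: [0.4, -0.9, -0.3]
gripper_width: 0.998
```

Run:
```python
from h import *
s=readout.observe();print(s["clock"],s["tcp_pos"],s["joint_pos"],move([.58,.32,.2],np.radians(-35)))
```

```text
1.1 [0.54967421 0.34583683 0.20540209] [-0.82052927  0.38795074  0.20572055  1.67490374 -0.07934252  1.08752324
  0.5715754 ] (array([-0.09768661,  0.31696676,  0.04730593]), np.float64(-0.6524007144642983))
```

Call:
play_rows --motion '[[1, [-0.1, 0.31, 0.05], [0, 0, -0.06]], [1, [-0.1, 0.31, 0.05], [0, 0, -0.12]], [1, [-0.1, 0.31, 0.05], [0, 0, -0.18]], [1, [-0.1, 0.31, 0.05], [0, 0, -0.24]], [1, [-0.1, 0.31, 0.05], [0, 0, -0.3]], [1, [-0.1, 0.31, 0.05], [0, 0, -0.36]], [1, [-0.1, 0.31, 0.05], [0, 0, -0.42]], [1, [-0.1, 0.31, 0.05], [0, 0, -0.48]], [1, [-0.1, 0.31, 0.05], [0, 0, -0.54]], [1, [-0.1, 0.31, 0.05], [0, 0, -0.6]], [1, [-0.1, 0.31, 0.05], [0, 0, -0.65]], [1, [-0.1, 0.31, 0.05], [0, 0, -0.65]], [1, [-0.1, 0.31, 0.05], [0, 0, -0.65]]]'

```text
clock: 2.18
tcp_pos: [0.5788, 0.3201, 0.1994]
ee_rot: [0.305, 0.952, -0.002, 0.003]
ft_force: [-0.3, -0.6, 0.4]
gripper_width: 1.0
```

Run:
```python
from h import *
s=readout.observe();i=viewer.camera_info("wrist");im=viewer.snapshot("wrist");cv2.imwrite("pics/w1.png",im)
print(s["clock"],s["tcp_pos"],s["ee_rot"],s["joint_pos"])
c=amber(im);p=cast("wrist",c[:,0],.01,i);print(cv2.minAreaRect((p[:,:2]*1000).astype(np.float32)),cv2.boundingRect(c))
```

```text
2.1833 [0.5788117  0.32009444 0.19944033] [ 0.30485049  0.95239409 -0.00222705  0.00258997] [-0.56413354  0.41003683 -0.05629981  1.63913886  0.03292965  1.09366128
  1.89111265]
((582.7646484375, 634.7977905273438), (23.466272354125977, 441.0000915527344), 54.78232192993164) (250, 363, 310, 15)
```

View pics/w1.png

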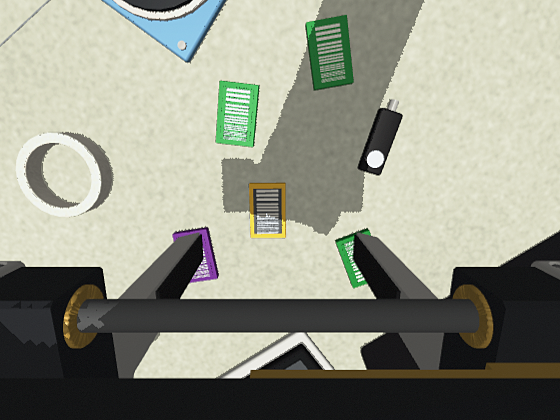

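The wrist view shows the amber block at (267,210), partly in shadow, with purple at (200,255) and green at (353,258) beside it.

```bash
cat >> h.py <<'E'
def block(im,i,z=.01):
    c=amber(np.where(np.arange(420)[:,None,None]<300,im,0).astype(np.uint8)); p=cast("wrist",c[:,0],z,i)
    return cv2.minAreaRect((p[:,:2]*1000).astype(np.float32)),cv2.boundingRect(c)
E
python3 - <<'E'
from h import *
im=cv2.imread("pics/w1.png");i=viewer.camera_info("wrist");b=block(im,i);print(b)
c=np.array(b[0][0])/1000; print(move([c[0],c[1],.06],np.radians(-35)))
s=readout.observe();print(R.from_quat(s["ee_rot"]).as_matrix().round(4))
E
```

```text
(((604.8994140625, 332.0315856933594), (69.49730682373047, 44.583885192871094), 54.75593566894531), (249, 183, 37, 55))
(array([-0.11128741,  0.2100689 ,  1.16264273]), np.float64(-0.004449193497186192))
[[-0.8138  0.5812  0.0037]
 [ 0.5812  0.8138 -0.0059]
 [-0.0064 -0.0026 -1.    ]]
```

Call:
play_rows --motion '[[0.75, [-0.11, 0.21, 0.3], [0, 0, -0.003]], [0.75, [-0.11, 0.21, 0.6], [0, 0, -0.003]], [0.75, [-0.11, 0.21, 0.9], [0, 0, -0.003]], [0.75, [-0.11, 0.21, 1], [0, 0, -0.003]], [0.75, [-0.11, 0.21, 1], [0, 0, -0.003]]]'

```text
clock: 2.65
tcp_pos: [0.6028, 0.3313, 0.0762]
ee_rot: [0.303, 0.953, -0.004, 0.001]
ft_force: [-0.5, -0.5, 0.6]
gripper_width: 0.753
```

Run:
```python
from h import *
i=viewer.camera_info("wrist");im=viewer.snapshot("wrist");cv2.imwrite("pics/w2.png",im)
print(block(im,i),block(im,i,0.0)[0]); print(move([.6049,.3320,.003],np.radians(-35.2)))
```

```text
(((604.5086059570312, 331.81646728515625), (70.2446517944336, 44.69865036010742), 55.00737762451172), (249, 178, 55, 82)) ((606.1756591796875, 334.0347595214844), (73.10594940185547, 46.5194091796875), 55.007389068603516)
(array([-0.00208324,  0.00625416,  0.63373911]), np.float64(-0.0005330523046153256))
```

Call:
play_rows --motion '[[0.75, [0, 0.01, 0.25], [0, 0, 0]], [0.75, [0, 0.01, 0.45], [0, 0, 0]], [0.75, [0, 0.01, 0.62], [0, 0, 0]], [0.75, [0, 0.01, 0.62], [0, 0, 0]], [0.4, [0, 0.01, 0.62], [0, 0, 0]], [0.35, [0, 0.01, 0.62], [0, 0, 0]], [0.35, [0, 0.01, 0.62], [0, 0, 0]], [0.35, [0, 0.01, 0.62], [0, 0, 0]], [0.35, [0, 0.01, 0.62], [0, 0, 0]]]' --grip_force 20

```text
clock: 3.45
tcp_pos: [0.6058, 0.3331, 0.0064]
ee_rot: [0.303, 0.953, -0.002, 0.003]
ft_force: [-2.0, -1.4, 10.3]
gripper_width: 0.475
```

Call:
play_rows --motion '[[0.35, [0, 0, -0.2], [0, 0, 0]], [0.35, [0, 0, -0.5], [0, 0, 0]], [0.35, [0, 0, -0.8], [0, 0, 0]], [0.35, [0, 0, -0.8], [0, 0, 0]]]'

```text
clock: 3.78
tcp_pos: [0.6086, 0.3356, 0.1103]
ee_rot: [0.303, 0.953, 0.002, 0.006]
ft_force: [1.4, 0.6, 0.4]
gripper_width: 0.471
```

Run:
```python
from h import *
s=readout.observe();print(s["tcp_pos"],s["ee_rot"],s["gripper_width"]);i=viewer.camera_info("wrist");im=viewer.snapshot("wrist");cv2.imwrite("pics/w3.png",im)
z=s["tcp_pos"][2]+.007;print(block(im,i,z)); print(move([.53,.09,.2],np.radians(109)))
```

```text
[0.60861631 0.33555456 0.11033079] [0.30322122 0.95290134 0.00150752 0.00580182] 0.47116504203564635
(((606.6326293945312, 332.88641357421875), (69.20118713378906, 43.67151641845703), 54.870819091796875), (240, 188, 76, 110))
(array([-0.65854253, -2.0364848 , -0.77531227]), np.float64(0.29750927544175576))
```

Call:
play_rows --motion '[[0.35, [-0.1, -0.15, -0.2], [0, 0, 0]], [0.35, [-0.25, -0.35, -0.4], [0, 0, 0]], [0.35, [-0.45, -0.6, -0.6], [0, 0, 0]], [0.35, [-0.62, -0.8, -0.75], [0, 0, 0]], [0.35, [-0.7, -0.9, -0.75], [0, 0, 0]]]'

```text
clock: 4.25
tcp_pos: [0.6151, 0.1937, 0.2015]
ee_rot: [0.305, 0.952, 0.001, 0.007]
ft_force: [1.3, -0.2, 0.6]
gripper_width: 0.472
```

Call:
play_rows --motion '[[0.35, [-0.15, -0.2, 0], [0, 0, 0.05]], [0.35, [-0.35, -0.45, 0], [0, 0, 0.1]], [0.35, [-0.55, -0.7, 0], [0, 0, 0.15]], [0.35, [-0.68, -0.88, 0], [0, 0, 0.2]], [0.35, [-0.68, -0.88, 0], [0, 0, 0.25]], [0.35, [-0.68, -0.88, 0], [0, 0, 0.3]], [0.35, [-0.68, -0.88, 0], [0, 0, 0.3]], [0.35, [-0.68, -0.88, 0], [0, 0, 0.3]]]'

```text
clock: 4.92
tcp_pos: [0.6197, 0.0608, 0.2012]
ee_rot: [0.583, 0.812, 0.003, 0.006]
ft_force: [-0.3, -0.6, -0.7]
gripper_width: 0.476
```

Run:
```python
from h import *
s=readout.observe();print(s["clock"],s["tcp_pos"],s["ee_rot"],s["gripper_width"]);i=viewer.camera_info("wrist");im=viewer.snapshot("wrist");cv2.imwrite("pics/w4.png",im)
np.savez("w4.npz",**{k:np.array(v) for k,v in i.items() if k in("camera_matrix","cam_to_world")})
z=s["tcp_pos"][2]+.0036;print(block(im,i,z)); r=R.from_quat(s["ee_rot"]);print(r.as_matrix().round(4))
```

```text
4.9167 [0.61974752 0.06080617 0.20116978] [0.58301706 0.81242904 0.00322021 0.00630852] 0.47568616615465265
(((617.5082397460938, 60.44937515258789), (70.66266632080078, 44.56697463989258), 18.820730209350586), (240, 188, 76, 110))
[[-0.3201  0.9473  0.014 ]
 [ 0.9474  0.3202 -0.0021]
 [-0.0065  0.0126 -0.9999]]
```

View pics/w4.png

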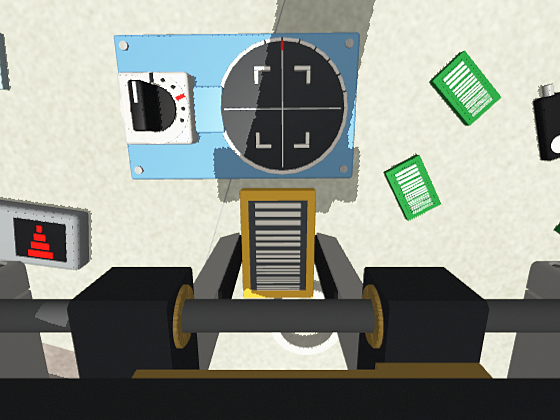

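Wrist view: block well held at (278,243), turntable cross at (282,108), stops near (262,74), (302,74), (263,140), (302,140), knob at (150,105).

```bash
cat >> h.py <<'E'
def comps(im,i,box,z,thr,amin=15,amax=2000):
    x0,y0,x1,y1=box; g=im.min(2)[y0:y1,x0:x1]; n,l,st,ce=cv2.connectedComponentsWithStats((g>thr).astype(np.uint8),connectivity=4)
    for k in range(1,n):
        if amin<st[k,4]<amax:
            px=np.argwhere(l==k)[:,::-1]+[x0,y0]; p=cast("wrist",px,z,i); r=cv2.minAreaRect((p[:,:2]*1000).astype(np.float32))
            print(st[k],(ce[k]+[x0,y0]).round(1),p.mean(0).round(4),[np.round(q,1) for q in r])
E
python3 - <<'E'
from h import *
im=cv2.imread("pics/w4.png");i=dict(np.load("w4.npz"))
comps(im,i,(245,55,322,155),.035,110)
# turntable rim: dark disc
m=(im.max(2)<85).astype(np.uint8);m[:, :200]=0;m[185:]=0;m[:,362:]=0;m=cv2.morphologyEx(m,cv2.MORPH_CLOSE,np.ones((5,5)))
c=max(cv2.findContours(m,0,cv2.CHAIN_APPROX_NONE)[0],key=cv2.contourArea);p=cast("wrist",c[:,0],.028,i)
print("disc",cv2.fitEllipse((p[:,:2]*1000).astype(np.float32)))
print("cross",cast("wrist",[[282,108],[282,55],[282,168],[228,107.5],[338,108.5]],.028,i).round(4))
cv2.imwrite("pics/z.png",cv2.resize(im[35:190,110:370],(780,465),interpolation=cv2.INTER_CUBIC))
E
```

```text
[  0   0  54 100 187] [275.9 106.3] [0.5314 0.0285 0.035 ] [array([529. ,  34.6]), array([61.3, 80. ]), np.float64(71.4)]
[  9  11  16  18 133] [258.8  71.9] [5.044e-01 5.000e-04 3.500e-02] [array([505.9,   4. ]), array([16.6, 15.8]), np.float64(18.2)]
[ 49  11  16  17 102] [304.1  70.8] [0.4882 0.045  0.035 ] [array([492.1,  43.6]), array([15.5, 16. ]), np.float64(18.6)]
[55 53 22  1 22] [310.5 108. ] [0.5208 0.0641 0.035 ] [array([520.8,  64.1]), array([ 0. , 22.5]), np.float64(18.6)]
[ 3 66  4 13 18] [249.3 126.9] [0.5605 0.0077 0.035 ] [array([560.6,   7.4]), array([ 2. , 13.1]), np.float64(88.4)]
[11 77 15 16 88] [260.7 142.6] [0.5725 0.0246 0.035 ] [array([568.6,  25.9]), array([16.1, 15.5]), np.float64(18.3)]
[49 77 15 16 96] [303.2 142.5] [0.5574 0.069  0.035 ] [array([555.3,  65.7]), array([16.1, 15.5]), np.float64(19.4)]
[ 0 79  3 16 20] [245.7 141.6] [0.5768 0.0085 0.035 ] [array([576.7,   8.5]), array([16.4,  1.8]), np.float64(10.7)]
disc ((527.7477416992188, 47.157264709472656), (104.3243179321289, 143.52001953125), 99.9253921508789)
cross [[ 0.5301  0.035   0.028 ]
 [ 0.4799  0.0179  0.028 ]
 [ 0.5923  0.0562  0.028 ]
 [ 0.5485 -0.0213  0.028 ]
 [ 0.511   0.0933  0.028 ]]
```

View pics/z.png

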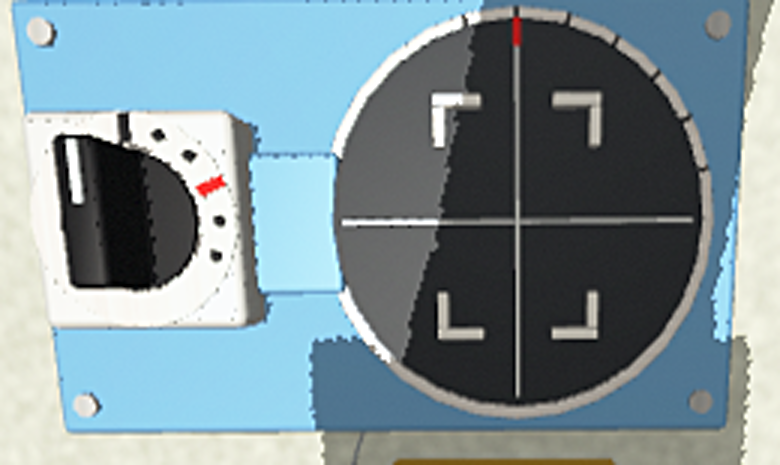

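Call:
play_rows --motion '[[0.35, [0.01, -0.15, 0], [0, 0, 0]], [0.35, [0.02, -0.4, 0], [0, 0, 0]], [0.35, [0.03, -0.65, 0.1], [0.003, 0.001, 0]], [0.35, [0.03, -0.77, 0.35], [0.006, 0.003, 0]], [0.35, [0.03, -0.77, 0.6], [0.006, 0.003, 0]], [0.35, [0.03, -0.77, 0.85], [0.006, 0.003, 0]], [0.35, [0.03, -0.77, 1], [0.006, 0.003, 0]], [0.35, [0.03, -0.77, 1], [0.006, 0.003, 0]], [0.35, [0.03, -0.77, 1], [0.006, 0.003, 0]]]'

```text
clock: 5.72
tcp_pos: [0.5324, 0.0346, 0.0797]
ee_rot: [0.582, 0.813, -0.001, -0.0]
ft_force: [0.4, 0.0, -0.6]
gripper_width: 0.47
```

Run:
```python
from h import *
s=readout.observe();print(s["clock"],s["tcp_pos"],s["ee_rot"],s["gripper_width"]);i=viewer.camera_info("wrist");im=viewer.snapshot("wrist");cv2.imwrite("pics/w5.png",im)
np.savez("w5.npz",**{k:np.array(v) for k,v in i.items() if k in("camera_matrix","cam_to_world")})
z=s["tcp_pos"][2]+.0036;print(block(im,i,z)); r=R.from_quat(s["ee_rot"]);print(r.as_matrix().round(4))
print(proj("wrist",[[.5302,.035,.028]],i))
cv2.imwrite("pics/z5.png",im[50:380,150:450])
```

```text
5.7167 [0.53241828 0.03464601 0.07972873] [ 5.81637878e-01  8.13447445e-01 -6.25151430e-04 -4.91245642e-04] 0.4698345462443057
(((530.1535034179688, 34.24299621582031), (70.29090118408203, 44.66934585571289), 18.925432205200195), (240, 188, 76, 110))
[[-3.234e-01  9.463e-01 -1.500e-03]
 [ 9.463e-01  3.234e-01 -4.000e-04]
 [ 1.000e-04 -1.600e-03 -1.000e+00]]
[[278.44037497 220.38307204]]
```

View pics/w5.png

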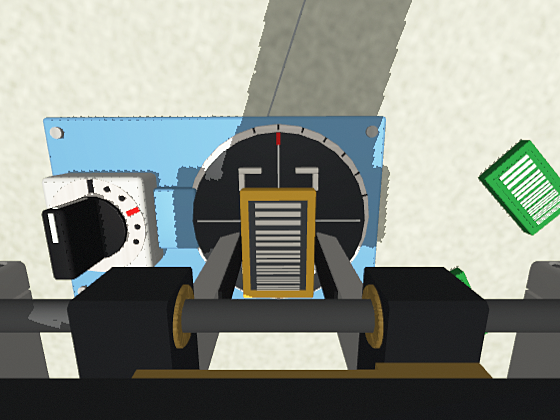

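Run:
```python
from h import *
im=cv2.imread("pics/w5.png");i=dict(np.load("w5.npz"))
comps(im,i,(236,164,322,188),.035,95)
comps(im,i,(40,200,70,250),.084,150)
print(cast("wrist",[[278,140],[278,185]],.028,i).round(4),cast("wrist",[[200,220],[358,220.5]],.028,i).round(4))
```

```text
[42  0  1 24 24] [278.  175.5] [0.496  0.0229 0.035 ] [array([496.,  23.]), array([17.,  0.]), np.float64(18.9)]
[ 59   3  24  21 215] [309.3 173.6] [0.4873 0.0442 0.035 ] [array([490.3,  43. ]), array([14.8, 16.8]), np.float64(18.8)]
[  2   4  24  20 220] [246.6 174.3] [0.5026 0.0008 0.035 ] [array([504.1,   3.7]), array([14.1, 16.8]), np.float64(18.8)]
[  0   0  30  50 383] [ 46.9 218.2] [ 0.5583 -0.1008  0.084 ] [array([ 559.8, -101.3]), array([14.7, 37.8]), np.float64(77.5)]
[  8  14  10  29 151] [ 52.7 227.9] [ 0.5631 -0.0966  0.084 ] [array([563.2, -96.6]), array([17.5,  3.1]), np.float64(18.9)]
[[0.472  0.0148 0.028 ]
 [0.5037 0.0256 0.028 ]] [[ 0.5498 -0.0234  0.028 ]
 [ 0.5101  0.0942  0.028 ]]
```

Call:
play_rows --motion '[[0.35, [0, 0, 0.1], [0, 0, 0]], [0.35, [0, 0, 0.2], [0, 0, 0]], [0.35, [0, 0, 0.28], [0, 0, 0]], [0.35, [0, 0, 0.33], [0, 0, 0]], [0.35, [0, 0, 0.35], [0, 0, 0]], [0.35, [0, 0, 0.35], [0, 0, 0]]]'

```text
clock: 6.27
tcp_pos: [0.5331, 0.0347, 0.0384]
ee_rot: [0.582, 0.813, -0.0, -0.0]
ft_force: [0.8, 0.3, -1.2]
gripper_width: 0.475
```

Run:
```python
from h import *
s=readout.observe();print(s["clock"],s["tcp_pos"],s["ee_rot"],s["ft_force"],s["moment"]);i=viewer.camera_info("wrist");im=viewer.snapshot("wrist");cv2.imwrite("pics/w6.png",im)
print(block(im,i,s["tcp_pos"][2]+.0036))
```

```text
6.2667 [0.53308793 0.03467532 0.03843104] [ 5.81776189e-01  8.13348908e-01 -1.40290411e-04 -2.15112984e-06] [ 0.78541939  0.26652921 -1.20574597] [ 0.01130447  0.01269475 -0.03468671]
(((530.8750610351562, 34.300209045410156), (70.47323608398438, 44.60030746459961), 19.04140281677246), (240, 188, 76, 110))
```

Call:
play_rows --motion '[[0.35, [0, -0.005, 0.01], [0, 0, 0]], [0.35, [0, -0.005, 0.02], [0, 0, 0]], [0.35, [0, -0.005, 0.03], [0, 0, 0]], [0.35, [0, -0.005, 0.03], [0, 0, 0]]]'

```text
clock: 6.65
tcp_pos: [0.5328, 0.0345, 0.0352]
ee_rot: [0.582, 0.813, 0.0, 0.0]
ft_force: [-0.8, -0.1, 0.1]
gripper_width: 0.476
```

Call:
play_rows --motion '[[0.35, [0, 0, 0.01], [0, 0, 0]], [0.35, [0, 0, 0.015], [0, 0, 0]], [0.35, [0, 0, 0.015], [0, 0, 0]]]'

```text
clock: 6.9
tcp_pos: [0.533, 0.0346, 0.0341]
ee_rot: [0.582, 0.813, 0.0, 0.0]
ft_force: [-4.1, -0.4, 13.2]
gripper_width: 0.475
```

Call:
play_rows --motion '[[0.47, [0, 0, -0.004], [0, 0, 0]], [0.5, [0, 0, -0.004], [0, 0, 0]], [0.55, [0, 0, -0.004], [0, 0, 0]], [0.65, [0, 0, -0.004], [0, 0, 0]], [0.65, [0, 0, -0.004], [0, 0, 0]], [0.65, [0, 0, -0.1], [0, 0, 0]], [0.65, [0, 0, -0.3], [0, 0, 0]], [0.65, [0, 0, -0.6], [0, 0, 0]], [0.65, [0, 0, -0.9], [0, 0, 0]], [0.65, [0, 0, -1], [0, 0, 0]], [0.65, [0, 0, -1], [0, 0, 0]]]'

```text
clock: 7.82
tcp_pos: [0.5348, 0.0348, 0.1584]
ee_rot: [0.582, 0.813, 0.003, 0.002]
ft_force: [0.1, -0.1, -0.2]
gripper_width: 0.648
```

Run:
```python
from h import *
s=readout.observe();print(s["clock"],s["tcp_pos"],s["ee_rot"],s["ft_force"]);i=viewer.camera_info("wrist");im=viewer.snapshot("wrist");cv2.imwrite("pics/w7.png",im)
np.savez("w7.npz",**{k:np.array(v) for k,v in i.items() if k in("camera_matrix","cam_to_world")})
print(block(im,i,.038))
print(proj("wrist",[[.573,-.093,.07]],i))
```

```text
7.8167 [0.5348072  0.03476283 0.15835615] [0.58188973 0.81326032 0.00257311 0.00231991] [ 0.10540989 -0.08242597 -0.15775871]
(((531.82080078125, 34.36110305786133), (70.91364288330078, 44.48796081542969), 19.82349967956543), (256, 164, 45, 70))
[[128.98998286 205.13276142]]
```

View pics/w7.png

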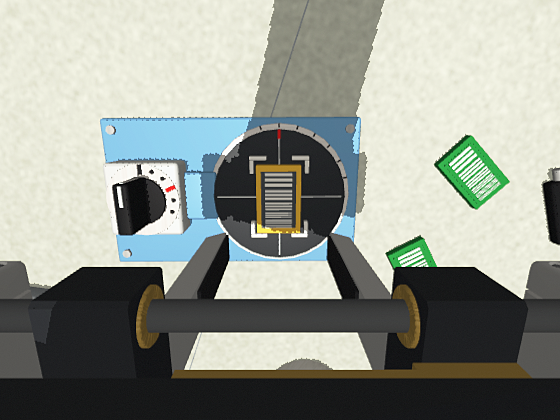

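The block lies flat, centred within about 2 mm and 1° between the stops at (278,198). The knob's bar lies along tool y, so no turn is needed before gripping. I move over the knob.

Call:
play_rows --motion '[[0.4, [-0.2, 0, 0], [0, 0, 0]], [0.4, [-0.5, -0.01, 0], [0.001, 0.001, 0]], [0.4, [-0.8, -0.03, 0], [0.002, 0.001, 0]], [0.4, [-1, -0.037, 0], [0.003, 0.001, 0]], [0.4, [-1, -0.037, 0], [0.003, 0.001, 0]], [0.4, [-1, -0.037, 0], [0.003, 0.001, 0]]]'

```text
clock: 8.37
tcp_pos: [0.5677, -0.0817, 0.155]
ee_rot: [0.583, 0.813, -0.001, -0.002]
ft_force: [0.2, -0.3, -0.2]
gripper_width: 0.402
```

Run:
```python
from h import *
s=readout.observe();print(s["clock"],s["tcp_pos"],s["joint_pos"].round(2) if hasattr(s["joint_pos"],"round") else s["joint_pos"]);i=viewer.camera_info("wrist");im=viewer.snapshot("wrist");cv2.imwrite("pics/w8.png",im)
np.savez("w8.npz",**{k:np.array(v) for k,v in i.items() if k in("camera_matrix","cam_to_world")})
u=proj("wrist",[[.5737,-.093,.084]],i)[0].astype(int);print(u)
comps(im,i,(u[0]-35,u[1]-50,u[0]+35,u[1]+30),.084,150)
print(R.from_quat(s["ee_rot"]).as_matrix().round(4),move([.5737,-.093,.06],np.radians(108.85)))
```

```text
8.3667 [ 0.56768048 -0.08171008  0.15504473] [-0.12  0.32  0.19  1.89 -0.07  0.94  2.  ]
[262 218]
[  2   5  28  50 359] [239.  185.5] [ 0.5526 -0.12    0.084 ] [array([ 561.6, -114.1]), array([42.1, 22.4]), np.float64(17.7)]
[32  5 10 12 28] [261.5 180.5] [ 0.5426 -0.1036  0.084 ] [array([ 542.8, -103.9]), array([11.2,  6.1]), np.float64(54.1)]
[39  5  2 10 16] [266.6 177.1] [ 0.5386 -0.1005  0.084 ] [array([ 538.9, -100.5]), array([7.4, 0.8]), np.float64(18.2)]
[ 52   5  18  18 138] [290.6 178.5] [ 0.5334 -0.0814  0.084 ] [array([532.3, -80.7]), array([19.4, 10.2]), np.float64(65.5)]
[34 29  3 20 60] [262.  206.5] [ 0.5634 -0.0964  0.084 ] [array([563.5, -96.4]), array([16.5,  1.7]), np.float64(18.0)]
[12 45  5 11 17] [240.4 218.5] [ 0.5793 -0.1106  0.084 ] [array([ 579.1, -110.8]), array([9.4, 1.4]), np.float64(38.3)]
[  0  51  28  29 297] [240.8 231.8] [ 0.5905 -0.1068  0.084 ] [array([ 592.6, -107.4]), array([29.5, 16. ]), np.float64(84.3)]
[60 58 10 14 71] [293.2 234.2] [ 0.5782 -0.0634  0.084 ] [array([577.2, -65.3]), array([11.7,  7.8]), np.float64(19.5)]
[ 44  68  25   8 112] [280.3 240. ] [ 0.5866 -0.0722  0.084 ] [array([585.2, -70.4]), array([ 6.2, 20.8]), np.float64(21.1)]
[[-3.205e-01  9.472e-01 -4.400e-03]
 [ 9.472e-01  3.205e-01  6.000e-04]
 [ 2.000e-03 -4.000e-03 -1.000e+00]] (array([-0.11852062,  0.01635677,  0.79283809]), np.float64(-0.00043453234528523265))
```

View pics/w8.png

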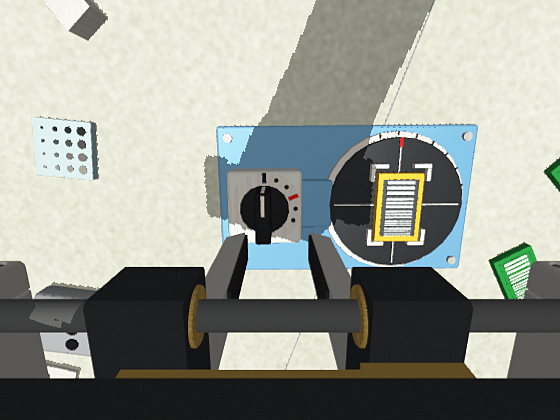

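The knob bar is seen at (263,218), pointer at home; block untouched in its stops. I descend and grip.

Call:
play_rows --motion '[[0.4, [-0.06, 0.01, 0.05], [0.001, 0, 0]], [0.4, [-0.12, 0.016, 0.1], [0.002, 0, 0]], [0.4, [-0.12, 0.016, 0.3], [0.002, 0, 0]], [0.4, [-0.12, 0.016, 0.5], [0.002, 0, 0]], [0.4, [-0.12, 0.016, 0.7], [0.002, 0, 0]], [0.4, [-0.12, 0.016, 0.8], [0.002, 0, 0]], [0.4, [-0.12, 0.016, 0.81], [0.002, 0, 0]], [0.4, [-0.12, 0.016, 0.81], [0.002, 0, 0]]]'

```text
clock: 9.08
tcp_pos: [0.5734, -0.0931, 0.0575]
ee_rot: [0.582, 0.813, -0.003, -0.004]
ft_force: [0.6, -1.0, 0.0]
gripper_width: 0.401
```

Run:
```python
from h import *
s=readout.observe();print(s["tcp_pos"],s["ft_force"],move([.5737,-.093,.058],np.radians(108.85)))
```

```text
[ 0.57340576 -0.09314139  0.05745992] [ 5.89171721e-01 -1.00815722e+00  7.56310321e-04] (array([ 0.0003371 ,  0.00265912, -0.00452461]), np.float64(-0.0002720670951194888))
```

Call:
play_rows --motion '[[0.25, [0, 0, 0], [0, 0, 0]], [0.15, [0, 0, 0], [0, 0, 0]], [0.08, [0, 0, 0], [0, 0, 0]], [0.05, [0, 0, 0], [0, 0, 0]], [0.05, [0, 0, 0], [0, 0, 0]], [0.05, [0, 0, 0], [0, 0, 0]]]' --grip_force 45

```text
clock: 9.58
tcp_pos: [0.574, -0.0933, 0.0583]
ee_rot: [0.582, 0.813, -0.003, -0.003]
ft_force: [-0.6, -0.1, 7.8]
gripper_width: 0.143
```

Call:
play_rows --motion '[[0.05, [0, 0, 0], [0, 0, 0.03]], [0.05, [0, 0, 0], [0, 0, 0.06]], [0.05, [0, 0, 0], [0, 0, 0.09]], [0.05, [0, 0, 0], [0, 0, 0.12]], [0.05, [0, 0, 0], [0, 0, 0.15]], [0.05, [0, 0, 0], [0, 0, 0.18]], [0.05, [0, 0, 0], [0, 0, 0.18]], [0.05, [0, 0, 0], [0, 0, 0.18]]]'

```text
clock: 10.25
tcp_pos: [0.574, -0.0932, 0.0584]
ee_rot: [0.723, 0.691, -0.003, -0.003]
ft_force: [0.1, -0.0, -2.2]
gripper_width: 0.15
```

Run:
```python
from h import *
s=readout.observe();r=R.from_quat(s["ee_rot"]).as_matrix();print(s["tcp_pos"],s["ft_force"],s["moment"],s["gripper_width"],np.degrees(np.arctan2(r[1,0],r[0,0])),r[:,2])
i=viewer.camera_info("wrist");im=viewer.snapshot("wrist");cv2.imwrite("pics/w9.png",im)
np.savez("w9.npz",**{k:np.array(v) for k,v in i.items() if k in("camera_matrix","cam_to_world")})
```

```text
[ 0.57396428 -0.09315328  0.05836893] [ 0.12258548 -0.03504419 -2.19343899] [ 0.08455917 -0.03912103  0.05123176] 0.1495947744095885 87.34174023466589 [-8.30803660e-03 -5.04357602e-04 -9.99965360e-01]
```

View pics/w9.png

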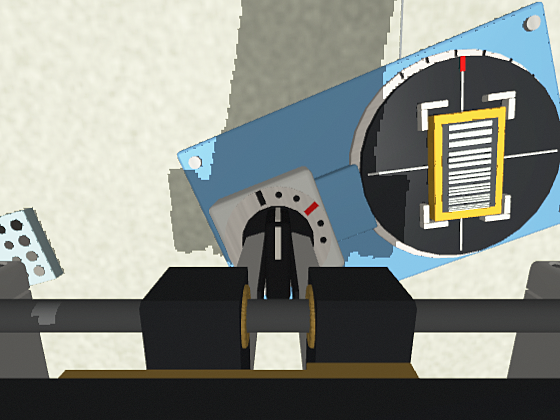

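The knob follows: pointer is at the first dot (278,195), and the turntable turned with the block in its stops. I carry on to the third stop.

Call:
play_rows --motion '[[0.05, [0, 0, 0], [0, 0, 0.03]], [0.05, [0, 0, 0], [0, 0, 0.06]], [0.05, [0, 0, 0], [0, 0, 0.09]], [0.05, [0, 0, 0], [0, 0, 0.12]], [0.05, [0, 0, 0], [0, 0, 0.15]], [0.05, [0, 0, 0], [0, 0, 0.18]], [0.05, [0, 0, 0], [0, 0, 0.21]], [0.05, [0, 0, 0], [0, 0, 0.24]], [0.05, [0, 0, 0], [0, 0, 0.27]], [0.05, [0, 0, 0], [0, 0, 0.3]], [0.05, [0, 0, 0], [0, 0, 0.33]], [0.05, [0, 0, 0], [0, 0, 0.355]], [0.05, [0, 0, 0], [0, 0, 0.37]], [0.05, [0, 0, 0], [0, 0, 0.383]], [0.05, [0, 0, 0], [0, 0, 0.383]], [0.05, [0, 0, 0], [0, 0, 0.383]]]'

```text
clock: 11.63
tcp_pos: [0.5741, -0.0929, 0.0584]
ee_rot: [0.935, 0.354, -0.004, -0.001]
ft_force: [0.9, 1.6, -3.0]
gripper_width: 0.143
```

Run:
```python
from h import *
s=readout.observe();r=R.from_quat(s["ee_rot"]).as_matrix();print(s["tcp_pos"],s["ft_force"],s["moment"],s["gripper_width"],np.degrees(np.arctan2(r[1,0],r[0,0])))
i=viewer.camera_info("wrist");im=viewer.snapshot("wrist");cv2.imwrite("pics/w10.png",im)
np.savez("w10.npz",**{k:np.array(v) for k,v in i.items() if k in("camera_matrix","cam_to_world")})
print(block(im,i,.038))
for a,b in(("w9",1),("w10",2)):
    print(a);comps(cv2.imread(f"pics/{a}.png"),dict(np.load(a+".npz")),(255,200,305,262),.084,140)
```

```text
[ 0.57412926 -0.09294271  0.05839351] [ 0.86640992  1.64360751 -3.03116893] [ 0.58212686 -0.63334445  0.09905025] 0.14318201553917675 41.50510903598961
(((532.1481323242188, 31.85700225830078), (46.62549591064453, 67.59117889404297), 63.96929168701172), (307, 0, 110, 113))
w9
[  0   0  50  16 346] [282.8 204.4] [ 0.5416 -0.0885  0.084 ] [array([543.2, -90.3]), array([25.5,  8. ]), np.float64(87.3)]
[ 20  28   6  31 184] [277.5 242.9] [ 0.5625 -0.0922  0.084 ] [array([562.6, -92.2]), array([ 2.7, 16.9]), np.float64(87.2)]
w10
[  0   0  50  16 371] [281.3 204.5] [ 0.5542 -0.0665  0.084 ] [array([554.5, -68.3]), array([25.4,  8. ]), np.float64(41.5)]
[ 20  28   5  32 160] [277.  243.5] [ 0.5666 -0.0839  0.084 ] [array([566.6, -84. ]), array([ 2.2, 17.4]), np.float64(41.5)]
```

View pics/w10.png

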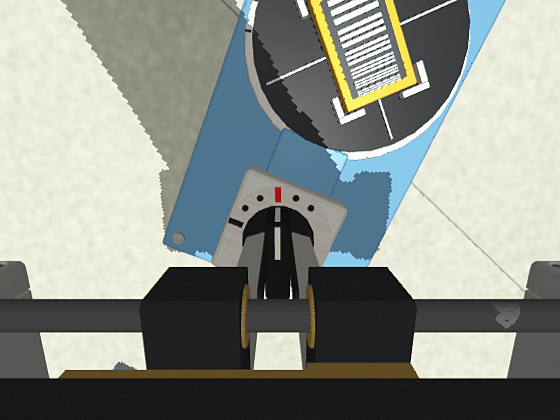

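The pointer is on the red mark (278,194). The measured turn is about 67.4°, against 67.5° for the third stop. I hold, and check the block and the bystanders from the top camera.

Call:
play_rows --motion '[[0.05, [0, 0, 0], [0, 0, 0]], [0.05, [0, 0, 0], [0, 0, 0]], [0.05, [0, 0, 0], [0, 0, 0]], [0.05, [0, 0, 0], [0, 0, 0]], [0.05, [0, 0, 0], [0, 0, 0]], [0.05, [0, 0, 0], [0, 0, 0]], [0.05, [0, 0, 0], [0, 0, 0]], [0.05, [0, 0, 0], [0, 0, 0]]]'

```text
clock: 12.35
tcp_pos: [0.5741, -0.0929, 0.0584]
ee_rot: [0.935, 0.354, -0.004, -0.001]
ft_force: [1.3, 1.3, -4.3]
gripper_width: 0.144
```

Run:
```python
from h import *
im=viewer.snapshot("scene");cv2.imwrite("pics/s2.png",im)
c=amber(im);print(cv2.contourArea(c),cv2.minAreaRect((cast("scene",c[:,0],.038)[:,:2]*1000).astype(np.float32)))
s=readout.observe();r=R.from_quat(s["ee_rot"]).as_matrix();print(s["clock"],s["tcp_pos"],s["ft_force"],s["gripper_width"],108.85-np.degrees(np.arctan2(r[1,0],r[0,0])))
```

```text
35.0 ((562.9697875976562, 34.34016418457031), (14.889659881591797, 39.43572998046875), 33.33171081542969)
12.4 [ 0.57415604 -0.09293842  0.05837782] [ 1.89361268  1.38534278 -2.19891353] 0.14500337519110895 67.34174998316286
```

View pics/s2.png

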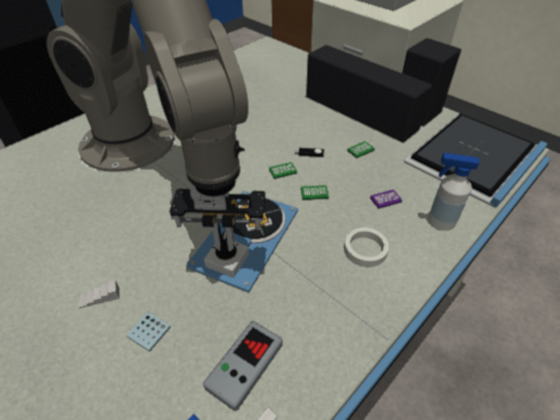

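```bash
python3 -c "
from plant import robot; print(robot.finish_job())"
```

```text
the job is handed in; nothing more can be done
None
```

The job is handed in, with no verdict reported. The amber block lies released between the four stops, and the gripper is holding the knob at the third stop with a 45 N grip set.

- **Knob:** the gripper turned it 67.3° (1.175 rad), against 1.178 rad for the third stop. The pointer sits on the red mark in the wrist picture. I did not count the clicks by force; I judged the stop by the gripper's turn and the marks. The pose did not change over the last 0.7 s of holding.
- **Block at release:** it measured within about 2 mm and 1° of the nest, lying flat with the knob at home.
- **Block after turning:** its heading is -26.0° against an expected -26.2°. The last wrist picture shows it in its stops, but that picture cuts off its far end.
- **Other things:** the ones visible in the last scene picture look unmoved, judged by eye and not measured.
- **Check that failed:** the last scene-camera measurement of the block was unusable because the gripper hid most of it.

It took about 12.4 s of the 58 s allowed. The highest force I read was about 13 N, when the block touched down.

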